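Switch on the press under its hinged guard

ROBOT

A 7-joint arm with a two-finger parallel gripper is mounted at the origin on the work surface. World frame = base frame: x ahead of the robot, y to its left, z up, the work surface at z = 0. Lengths are in mm, angles in rad, forces in N, time in s.
With the tool pointing down it reaches from about 400 to 875 mm from the base axis. Payload 4.4 kg.
Tool frame: the origin (TCP) lies at the very end of the fingers, on their centre line; the grasp point (between the pads) lies 19 mm behind it; z points along the fingers, y is the line along which they close (so a half turn about z gives the same grasp; the last joint's range is limited). The gripper opens to 85 mm and grips with 20 to 120 N. Pads are 22 mm wide; open, the fingers measure 114 mm over their backs; the gripper's body (76 mm by 85 mm) begins 54 mm behind the grasp point. The pads swing forward as they close: fully open they stand 13 mm farther back than shut.
Start: joints at [1.094, 0.628, 0.038, 1.517, -0.027, 0.996, -0.02], TCP at [259.601, -595.924, 231.313] pointing down, gripper open.
Joint ranges: [-3.06, 3.06], [-0.37, 2.12], [-1.25, 1.32], [0.18, 2.47], [-1.1, 4.24], [0.23, 1.98], [-2.94, 2.94]. Speed limits (rad/s): [2.57, 2.57, 3.14, 3.14, 3.14, 3.14, 3.14].

INTERFACE

Orientations are given as [roll, pitch, yaw] about the fixed x, y, z axes, in that order (R = Rz(yaw) Ry(pitch) Rx(roll)).
In Python, from cell import sensors, get_image, camera_params, order gives the robot as it stands.
- The arm moves only by the shell command python3 -m inch 'ROWS' [OPENING]. ROWS is JSON, a list that holds one entry, the list of rows, each a list of 4 numbers: the shift along the tool's x, y, z in cm, then the turn about the tool's z in degrees. A call has 1 to 8 rows; each row is the pose to reach, as a shift and turn from the pose commanded when the call began, along the tool's axes at that moment; what a row does not reach only later rows make up. A row lasts 1/12 s, in which the tool goes at most 41.7 mm and 7.16 degrees, less where a joint would pass 70% of its speed; a pose out of reach is approached as far as the arm can. A call with a gripper value outside its range is refused whole. OPENING is the finger opening in cm, from 0 to 8.54, set as the call begins (- or left out, the last holds). The fingers move at their own pace and stop on an object; the grip force is fixed at half the most. Time passes only in rows, so rows that repeat a pose let the fingers close. It gives the time, the measured TCP pose, the force, the opening and the grip force at its end, in the units of the state.
- sensors.read_state(): the state, without advancing time (a new reading comes with each control period).
- get_image(name): name is "scene" or "top" or "wrist"; returns the picture (420x560x3 uint8, blue, green, red); there is no depth.
- camera_params(name): a dict with "mtx" (3x3 intrinsics, pixels), "D" ([k1, k2, p1, p2, k3] as OpenCV has them; the pictures are not rectified), "rvec" (rotation vector, rad) and "tvec" (3), from world to camera coordinates, as OpenCV has them. Camera axes: x right, y down, z forward; pixel columns grow to the right and rows downward; lengths in mm; the calibration is good to about 2 mm. A picture is of the moment at which its call begins: read the wrist's pose just before it. camera_params takes no time and is no camera call; for the wrist camera it gives the pose at the moment of the call.
- order.finish_job(): hands the job in; it is judged then, once.
The state is a dict: "clock": time; "qpos": joint angles; "qd": joint speeds; "tau": joint torques, N m; "eef_pos": TCP position; "tool_rot": TCP orientation; "force": force on the tool from outside, world axes, zero at the start; "torque": the same for the moment, N m; "width": finger opening in mm; "gripper_force": force on a finger pad.
Only numpy, scipy, OpenCV 4.12 (cv2) and the standard library are available. Lean on these libraries where they do the work, as an engineer would, in place of code of your own. Each camera call takes 0.05 s, during which the arm holds its last target. There are 200 camera calls.

TASK

Switch on the heat press at the switch box that has a single lever: with a finger, lift its clear hinged guard up by the lip, push the lever beneath fully over to the on side (towards the guard's hinge), then draw the finger out and let the guard drop fully shut. Work gently, without squeezing anything; do not pick up or shift the loose things around, and leave the box with two levers alone.

Things in the scene. Friction and masses are not known exactly. Their poses are not given: they have to be found in the camera images.
- single_box: the switch box to operate: grey fixed box 90 (x) x 140 (y) x 60 mm tall, ONE toggle lever under its clear guard. Origin: centre of its underside, on the table. Its x axis points from the front (lip side, facing roughly to the robot's right) to the back (hinge side), z up; its flat top panel is at z = 60 mm.
- single_lip (a point): middle of the front edge of this box's guard lip; moves with the guard. The lip is a flat black tongue 60 mm wide, 4 mm thick (2 mm above and below this point), standing 16 mm forward from the bottom of the guard's front wall. Shut, this point is at x = -60, z = 66 mm in the box frame: the last 15 mm of the lip overhang the table in front of the box, 64 mm above it.
- single_hinge (a point): middle of the guard's hinge axis (along the box's y), fixed, at x = +15, z = 66 mm in the box frame. The guard is a clear cover, 96 mm wide (90 inside), open below. Shut, its front wall stands at x = -44 mm (3 mm thick) from z = 64 to 117 mm, its roof is at z = 117 mm and its two sides are thin walls.
- single_pivot (a point): pivot of the lever at the panel, in the middle of the box's width: x = -22, z = 60 mm in the box frame. The steel lever is 50 mm long, 9 mm thick, with a 13 mm round end.
- single_guard (a joint): guard of the single-lever box: angle in rad, 0 = shut, grows as its front is lifted up and back about the hinge, stop at 1.4. It needs about 1 N at the lip and, by a weak spring, falls shut from any angle when let go.
- single_lever (a joint): the lever: angle in rad, 0 = off, leaning 0.25 rad from upright towards the front (-x of the box); 0.5 = on, leaning 0.25 rad towards the hinge (+x of the box), against a stop. It swings in the box's xz plane, takes about 1 N near its end and stays where it is left.
- twin_guard (a joint): guard of the other switch box (same size and form, but TWO levers side by side under its clear guard): 0 = shut. To be left alone.
- twin_box: the other switch box, fixed, with two levers; origin and axes as for the first box. To be left alone.
- dropper: small white dropper bottle, upright, 28 mm across, 85 mm tall, standing between and beyond the two switch boxes; loose, to be left alone; origin at the centre of its underside
- tape: empty cardboard tape core lying flat, 90 mm across, 24 mm tall, between the two boxes; loose, to be left alone; origin at the centre of its underside
- blank: round steel badge blank lying flat, 58 mm across, 12 mm tall; loose, to be left alone; origin at the centre of its underside
- driver: screwdriver lying on the table, loose, to be left alone; its x axis runs along it towards the tip
- spray: aluminium can, upright, 60 mm across, 190 mm tall; loose, to be left alone; origin at the centre of its underside
- mug: white mug, upright, 80 mm across, 90 mm tall; loose, to be left alone; origin at the centre of its underside
- carton: small cardboard box, 80 x 110 x 60 mm; loose, to be left alone; origin at the centre of its underside

How it is judged (in metres and radians):
On the way, in this order (a step that is already met when the one before it is completed fails the run):
1. the guard is lifted by at least 0.45 rad while the lever is still off (value of joint single_guard above 0.45 rad and value of joint single_lever below 0.25 rad), for 0.1 s.
2. the lever is fully over to the on side (value of joint single_lever above 0.42 rad), for 0.1 s.
At the end, for the whole second after the job is handed in: The single lever is on (joint above 0.42 of 0.5 rad), its guard is shut (below 0.05 rad), the other guard is shut, and every loose thing lies within 20 mm of where it was (value of joint single_lever above 0.42 rad and value of joint each of single_guard, twin_guard below 0.05 rad and distance of each of dropper, tape, blank, driver, spray, mug, carton from where it was at the start of the episode below 0.02 m); the robot touches nothing.
It fails at once if the guard of the two-lever switch box is opened (value of joint twin_guard above 0.12 rad).
It fails at once if the fingers press or squeeze the guard with more than 25 N (contact force between the fingers and single_guard above 25 N).
It fails at once if the fingers press the lever with more than 25 N (contact force between the fingers and single_lever above 25 N).
It fails at once if a loose thing is lifted or shifted by more than 20 mm (distance of any of dropper, tape, blank, driver, spray, mug, carton from where it was at the start of the episode above 0.02 m).
It also fails if it takes over 48 s, if anything falls off the work surface, if the arm or the gripper's body presses on something with over 40 N, if the wrist force passes 120 N, or if a joint passes its speed limit or range.

## Working session

There is one attempt and no reset: what is moved stays moved. The work goes in short steps, Python scripts to look and compute and a shell command to move; the robot and the scene stay as the last step left them, time stands still between calls to the robot, and variables do not carry over. Pictures are saved under pics/ and viewed, at most 10 in all, crops included, and the job is handed in when it is done.

```bash
ls; mkdir -p pics
python3 - <<'E'
from cell import sensors,get_image,camera_params
import cv2
s=sensors.read_state();print(s)
for n in("top","scene"):
    cv2.imwrite(f"pics/{n}0.png",get_image(n)); p=camera_params(n);print(n,p)
E
```

```text
pics
{'clock': 0.0, 'qpos': array([ 1.09418773,  0.62942282,  0.03841926,  1.51840065, -0.02701193,
        0.99632233, -0.01999591]), 'qd': array([ 3.68630996e-04, -1.23222150e-03, -1.88394125e-03,  1.71843379e-03,
       -1.55717426e-03,  6.86252981e-04, -4.06674572e-05]), 'tau': array([-2.59462655e-05, -5.63395321e+01,  1.22622907e+00, -1.93446493e+01,
        1.09817268e-02,  1.06468366e-02,  2.57243306e-05]), 'eef_pos': array([ 259.35473738, -595.29569896,  230.3285617 ]), 'tool_rot': array([-3.13955680e+00,  8.47051027e-06,  4.10823817e-01]), 'force': array([-0.61461046,  0.01552753, -0.16620572]), 'torque': array([ 0.02153894,  0.05999786, -0.03383927]), 'gripper_force': 0.0, 'width': 85.49299869478257}
top {'mtx': array([[407.79609453,   0.        , 280.93650508],
       [  0.        , 407.79609453, 211.98755204],
       [  0.        ,   0.        ,   1.        ]]), 'D': array([-0.03073287,  0.        ,  0.        ,  0.        ,  0.        ]), 'rvec': array([ 2.18989657, -2.01144464,  0.21865718]), 'tvec': array([-53.67229028, 611.63944052, 964.23049308])}
scene {'mtx': array([[384.23534879,   0.        , 280.4971914 ],
       [  0.        , 384.23534879, 214.79441876],
       [  0.        ,   0.        ,   1.        ]]), 'D': array([-0.04502676,  0.        ,  0.        ,  0.        ,  0.        ]), 'rvec': array([ 1.94384404,  1.5390332 , -0.61662563]), 'tvec': array([-129.53764168, -381.43987377, 1411.16236236])}
```

View pics/top0.png

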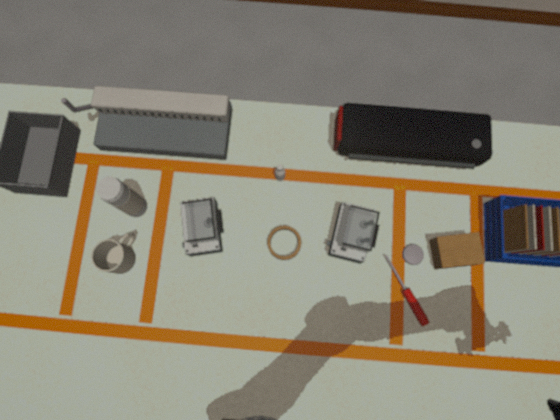

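View pics/scene0.png

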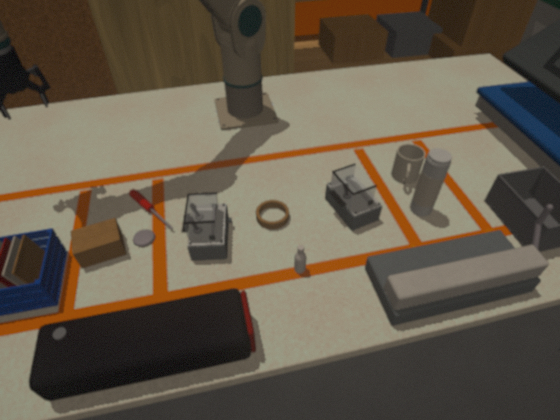

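Run:
```python
import cv2,numpy as np
t=cv2.imread("pics/top0.png");s=cv2.imread("pics/scene0.png")
c=lambda i,x,y,w=80,h=80:cv2.resize(i[y:y+h,x:x+w],(400,300) if w!=h else (300,300),interpolation=cv2.INTER_CUBIC)
m=np.vstack([np.hstack([c(t,162,185),c(t,312,190)]),np.hstack([c(s,314,150),c(s,168,182)])])
cv2.imwrite("pics/m.png",cv2.convertScaleAbs(m,alpha=1.5))
```

```text
(no output)
```

View pics/m.png

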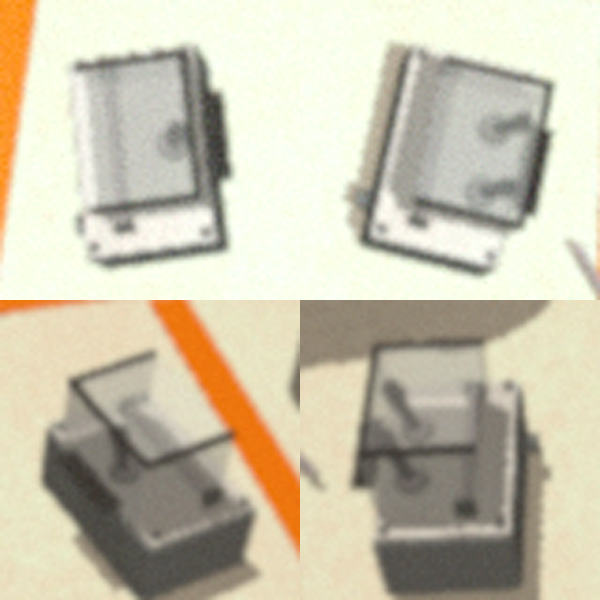

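```bash
cat > h.py <<'E'
import cv2,numpy as np
from cell import sensors,get_image,camera_params
def ray(p,uv):
    R,_=cv2.Rodrigues(p["rvec"]); uv=np.asarray(uv,float).reshape(-1,1,2)
    n=cv2.undistortPoints(uv,p["mtx"],p["D"]).reshape(-1,2)
    return -R.T@p["tvec"], np.c_[n,np.ones(len(n))]@R
def onz(p,uv,z):
    c,d=ray(p,uv); return c+d*((z-c[2])/d[:,2])[:,None]
def proj(p,X): return cv2.projectPoints(np.float64(X).reshape(-1,3),p["rvec"],p["tvec"],p["mtx"],p["D"])[0].reshape(-1,2)
E
python3 - <<'E'
from h import *
p=camera_params("top");t=cv2.imread("pics/top0.png")
g=t.max(2)
o=np.array([162,185]);
# panel corners by eye in mosaic: back-far, back-near, front-near
M=np.array([[75,65],[92,258],[222,243],[219,90],[231,178]])/3.75+o
print(onz(p,M[:3],60).round(),onz(p,M[3:],66).round())
print(onz(p,[[284,242]],12).round(),onz(p,[[279,173]],40).round())
m=(g[185:265,162:242]<60).astype(np.uint8)
n,l,st,ce=cv2.connectedComponentsWithStats(m)
print(st,ce+o)
i=1+st[1:,4].argmax();print(g[205:240,214:228])
E
```

```text
[[619. 253.  60.]
 [489. 224.  60.]
 [507. 139.  60.]] [[609. 152.  66.]
 [550. 137.  66.]]
[[546. -15.  12.]] [[725.  13.  40.]]
[[   0    0   80   80 6310]
 [  54   24    6   26   90]] [[201.2548336  224.55134707]
 [218.68888889 220.9       ]]
[[ 92  77  71 110 149 170 174 174 169 172 172 174 174 173]
 [ 90  71  69 109 149 171 172 173 171 171 172 173 170 173]
 [ 88  73  66 101 140 165 171 168 172 169 170 175 171 174]
 [ 91  75  61  84 122 147 153 160 172 173 175 169 174 171]
 [ 92  72  56  67  96 112 126 149 167 174 176 172 172 173]
 [ 89  80  59  48  64  74  91 133 163 172 174 173 173 175]
 [ 90  74  55  48  53  53  79 123 159 169 169 173 173 173]
 [ 94  74  58  55  50  51  65 116 148 169 174 171 172 173]
 [ 99  86  67  48  47  41  56 101 144 171 174 173 172 172]
 [ 95  83  63  46  56  42  56 101 145 169 171 173 172 173]
 [ 91  80  59  47  49  48  55  97 143 170 175 172 174 172]
 [ 96  88  61  53  49  47  55  92 143 172 175 170 172 173]
 [ 92  83  63  61  51  54  47  89 137 166 174 172 171 172]
 [ 93  84  66  49  51  50  49  80 131 161 171 171 170 173]
 [ 91  85  67  51  54  47  5
[... 511 characters left out ...]
7  86  58  58  49  46  50  79 126 159 170 173 170]
 [ 73  83  89  72  53  56  45  48  62 114 152 167 174 173]
 [ 67  82  90  77  58  54  44  55  63 108 148 168 175 173]
 [ 78  83  97  86  60  57  48  61  72 112 149 170 175 172]
 [ 72  87  97  80  62  49  65  91 103 131 157 169 172 171]
 [ 75  85  97  84  64  56  87 124 145 156 166 169 169 172]
 [ 77  86  91  85  68  59  93 140 167 169 172 174 173 172]
 [ 80  79  94  90  75  69  95 146 170 175 174 174 172 172]
 [ 67  81  94  88  77  67  93 140 171 173 174 175 173 173]
 [ 67  86  92  93  87  68  86 131 163 171 174 171 171 171]
 [ 89  98  98 103  88  69  83 123 155 171 171 172 174 172]
 [117 114 115 106  93  76  77 116 149 167 173 174 173 173]]
```

```bash
R='[[[58,-51,0,0],[58,-51,0,0],[58,-51,0,0],[58,-51,0,0],[58,-51,0,0],[58,-51,0,0],[58,-51,0,0],[58,-51,0,0]]]'; python3 -m inch '[[[58,-51,0,0],[58,-51,0,0],[58,-51,0,0],[58,-51,0,0],[58,-51,0,0],[58,-51,0,0],[58,-51,0,0],[58,-51,0,0]]]' 0
```

```text
clock: 0.77
eef_pos: [401.4, -292.1, 231.2]
tool_rot: [-3.141, 0.0, 0.411]
force: [1.9, 0.2, 0.7]
width: -0.1
gripper_force: 0.0
```

```bash
python3 -m inch '[[[33,-29,0,-57],[33,-29,0,-57],[33,-29,0,-57],[33,-29,0,-57],[33,-29,0,-57],[33,-29,0,-57],[33,-29,0,-57],[33,-29,0,-57]]]' 0
```

```text
clock: 1.43
eef_pos: [543.2, 9.4, 231.2]
tool_rot: [-3.141, 0.0, 1.412]
force: [1.1, -0.1, -0.1]
width: -0.2
gripper_force: 0.0
```

```bash
python3 -m inch '[[[10,2.9,0,-22],[10,2.9,0,-22],[10,2.9,0,-22],[10,2.9,0,-22],[10,2.9,0,-22],[10,2.9,0,-22]]]' 0
python3 - <<'E'
from h import *
p=camera_params("wrist");i=get_image("wrist");cv2.imwrite("pics/w0.png",i)
import pickle;pickle.dump(p,open("w0.pkl","wb"));print(p, sensors.read_state()["eef_pos"],sensors.read_state()["tool_rot"])
E
```

```text
clock: 1.93
eef_pos: [587.3, 100.0, 230.7]
tool_rot: [-3.14, 0.001, 1.787]
force: [0.6, -0.5, -0.5]
width: 0.1
gripper_force: 0.0
{'mtx': array([[303.36043255,   0.        , 281.02733029],
       [  0.        , 303.36043255, 205.43032315],
       [  0.        ,   0.        ,   1.        ]]), 'D': array([0.00033001, 0.        , 0.        , 0.        , 0.        ]), 'rvec': array([-2.82750105, -0.30727574, -0.04315031]), 'tvec': array([-592.80897972,  -65.03736189,  372.10057828])} [587.39306229  99.38062443 230.88736838] [-3.13999707e+00  1.40498680e-03  1.78624623e+00]
```

View pics/w0.png

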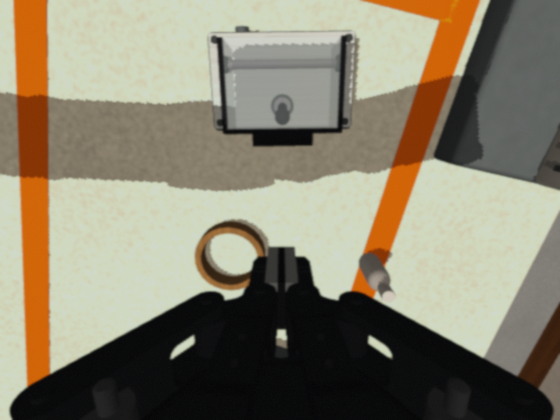

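Run:
```python
from h import *
import pickle
p=pickle.load(open("w0.pkl","rb"));i=cv2.imread("pics/w0.png");g=i.max(2).astype(float)
def low(x):
    c=g[135:160,x]; k=np.where(c<50)[0].max(); return 135+k+(75-c[k])/(c[k+1]-c[k]) if c[k+1]>75 else 136+k
E=[(x,low(x)) for x in (258,283,308)]
r=g[140,235:330]; k=np.where(r<60)[0]+235; print(E,k.min(),k.max())
A=onz(p,E,66);C=onz(p,[(k.min()-.5,140),(k.max()+.5,140)],68)
print(A.round(1),C.round(1),np.linalg.norm(C[1]-C[0]))
d=A[2]-A[0];u=np.array([-d[1],d[0]])/np.hypot(*d[:2]);print("u",u,np.degrees(np.arctan2(u[1],u[0])))
m=onz(p,[((k.min()+k.max())/2,E[1][1])],66)[0];print("lip",m)
t=sensors.read_state();e=t["eef_pos"][:2]-m[:2];print("tcp along x, y:",e@u,e@[-u[1],u[0]])
c=m[:2]+60*u;print("box",c)
X=lambda x,y,z:[*(c+x*u+y*np.array([-u[1],u[0]])),z]
print(proj(p,[X(-45,70,60),X(45,70,60),X(45,-70,60),X(-22,0,60),X(-47,48,117),X(-47,-48,117)]).round())
P=t["eef_pos"];print(proj(p,[P]))
```

```text
[(258, np.float64(145.76190476190476)), (283, np.int64(145)), (308, np.int64(145))] 253 311
[[553.4 137.   66. ]
 [577.7 143.1  66. ]
 [602.1 148.4  66. ]] [[547.1 141.6  68. ]
 [604.1 154.1  68. ]] 58.2961390848868
u [-0.22936463  0.97334057] 103.25966786858145
lip [576.70060872 142.86935464  66.        ]
tcp along x, y: -44.78181613219637 -0.43262226407782833
box [562.9387308  201.26978885]
[[212. 130.]
 [204.  29.]
 [357.  27.]
 [281. 105.]
 [224. 136.]
 [340. 135.]]
[[284.3458755  264.51242203]]
```

```bash
python3 - <<'E'
from h import *
p=camera_params("wrist");c,d=ray(p,[(281,205)]);s=sensors.read_state()
v=c-s["eef_pos"];u=np.array([-.2294,.9733,0]);print(c,v@u,v[2],d)
E
python3 -m inch '[[[0,0,4.1,-1],[0,0,8.2,-1],[0,0,12.3,-1],[0,0,15.5,-1],[0,0,17.2,-1],[0,0,17.2,-1]]]' 0
```

```text
[569.70682124 173.03337106 373.68727142] 75.74344198957938 142.7999030387796 [[ 0.06085476 -0.28672693 -0.95607865]]
clock: 2.48
eef_pos: [584.6, 98.4, 55.4]
tool_rot: [-3.133, 0.001, 1.804]
force: [-1.1, 0.4, 0.4]
width: -0.2
gripper_force: 0.0
```

```bash
python3 -m inch '[[[1,0,0,0],[2,0,0,0],[2.6,0,0,0],[3,0,0,0],[3,0,0,0],[3,0,0,0]]]' 0; python3 -m inch '[[[0.1,0,0,0],[0.2,0,0,0],[0.3,0,0,0],[0.3,0,0,0]]]' 0;python3 -m inch '[[[0.1,0,0,0],[0.2,0,0,0],[0.2,0,0,0],[0.2,0,0,0]]]' 0
```

```text
clock: 2.98
eef_pos: [581.5, 131.2, 60.4]
tool_rot: [3.14, -0.0, 1.807]
force: [-0.0, -0.9, -0.1]
width: 0.1
gripper_force: 0.0
clock: 3.32
eef_pos: [581.2, 131.3, 59.6]
tool_rot: [3.141, 0.003, 1.805]
force: [2.3, -5.9, 2.7]
width: -0.1
gripper_force: 2.7
clock: 3.65
eef_pos: [581.1, 131.4, 59.6]
tool_rot: [3.141, 0.005, 1.804]
force: [2.3, -7.1, 2.2]
width: 0.0
gripper_force: 4.2
```

```bash
python3 -m inch '[[[0,0,-0.15,0],[0,0,-0.3,0],[0.05,0,-0.45,0],[0.05,0,-0.6,0],[0.1,0,-0.8,0],[0.1,0,-1.0,0],[0.1,0,-1.0,0]]]' 0
python3 - <<'E'
from h import *
cv2.imwrite("pics/s1.png",np.vstack([cv2.resize(get_image("scene")[130:250,290:450],(640,480)[:2],interpolation=2)[:480]]))
E
```

```text
clock: 4.23
eef_pos: [581.0, 132.0, 69.6]
tool_rot: [3.141, 0.005, 1.804]
force: [3.3, -8.3, -0.8]
width: 0.2
gripper_force: 4.5
```

View pics/s1.png

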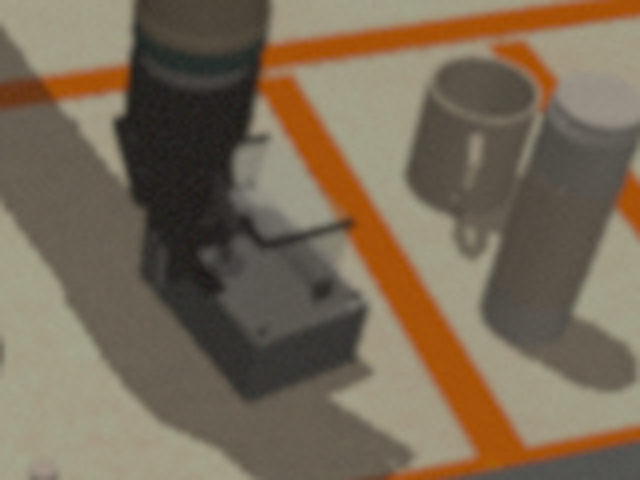

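```bash
python3 -m inch '[[[0.05,0,-0.3,0],[0.1,0,-0.6,0],[0.2,0,-0.9,0],[0.3,0,-1.2,0],[0.4,0,-1.5,0],[0.5,0,-1.8,0],[0.5,0,-1.8,0]]]' 0
```

```text
clock: 4.87
eef_pos: [580.0, 136.3, 88.1]
tool_rot: [3.141, 0.006, 1.804]
force: [3.9, -9.0, 3.0]
width: 0.4
gripper_force: 5.1
```

```bash
python3 -m inch '[[[0.1,0,-0.3,0],[0.2,0,-0.6,0],[0.3,0,-0.9,0],[0.4,0,-1.2,0],[0.55,0,-1.3,0],[0.7,0,-1.3,0],[0.7,0,-1.3,0],[0.7,0,-1.3,0]]]' 0
```

```text
clock: 5.53
eef_pos: [578.5, 142.6, 101.0]
tool_rot: [3.141, 0.007, 1.803]
force: [3.1, -10.8, 6.1]
width: -0.2
gripper_force: 5.5
```

```bash
python3 -m inch '[[[0,0,-0.3,0],[0.1,0,-0.5,0],[0.2,0,-0.7,0],[0.3,0,-0.8,0],[0.4,0,-0.9,0],[0.4,0,-0.9,0]]]' 0;python3 -m inch '[[[0,0,0.2,0],[0,0,0.4,0],[0,0,0.6,0],[0,0,0.6,0]]]' 0
```

```text
clock: 6.03
eef_pos: [577.1, 149.0, 110.2]
tool_rot: [3.141, 0.004, 1.805]
force: [2.2, -7.1, 5.4]
width: 0.2
gripper_force: 3.6
clock: 6.37
eef_pos: [578.0, 144.7, 104.0]
tool_rot: [3.141, 0.009, 1.802]
force: [3.7, -13.0, 8.3]
width: 0.2
gripper_force: 6.9
```

```bash
python3 -m inch '[[[-0.7,0,0,0],[-1.6,0,0,0],[-2.6,0,0,0],[-3.6,0,0,0],[-3.6,0,2.5,0],[-3.6,0,5.3,0],[-3.6,0,5.3,0],[-3.6,0,5.3,0]]]' 0
```

```text
clock: 7.03
eef_pos: [582.8, 116.6, 49.2]
tool_rot: [-3.138, -0.0, 1.807]
force: [-0.4, 0.7, 0.5]
width: -0.0
gripper_force: 0.0
```

```bash
python3 -m inch '[[[0.5,0,0,0],[1.0,0,0,0],[1.3,0,0,0],[1.6,0,0,0],[1.9,0,0,0],[1.9,0,0,0]]]' 0
```

```text
clock: 7.53
eef_pos: [581.8, 131.5, 51.5]
tool_rot: [3.14, 0.006, 1.805]
force: [2.6, -7.9, 1.5]
width: 0.1
gripper_force: 4.3
```

```bash
python3 -m inch '[[[0,0,-0.3,0],[0.05,0,-0.6,0],[0.1,0,-0.9,0],[0.2,0,-1.3,0],[0.3,0,-1.7,0],[0.4,0,-2.1,0],[0.5,0,-2.5,0],[0.6,0,-2.8,0]]]' 0; python3 -m inch '[[[0.1,0,-0.4,0],[0.2,0,-0.7,0],[0.35,0,-1.0,0],[0.5,0,-1.3,0],[0.7,0,-1.6,0],[0.9,0,-1.9,0],[0.9,0,-1.9,0]]]' 0
```

```text
clock: 8.2
eef_pos: [580.6, 136.4, 79.9]
tool_rot: [3.14, 0.007, 1.804]
force: [4.0, -9.2, 3.6]
width: -0.2
gripper_force: 4.8
clock: 8.78
eef_pos: [578.1, 147.2, 99.5]
tool_rot: [3.139, 0.005, 1.805]
force: [1.6, -6.2, 5.1]
width: -0.2
gripper_force: 3.7
```

```bash
python3 -m inch '[[[0.15,0,-0.2,0],[0.3,0,-0.35,0],[0.45,0,-0.5,0],[0.6,0,-0.6,0],[0.7,0,-0.7,0],[0.7,0,-0.7,0]]]' 0; python3 -m inch '[[[0.1,0,-0.1,0],[0.2,0,-0.15,0],[0.3,0,-0.2,0],[0.4,0,-0.2,0],[0.5,0,-0.2,0],[0.5,0,-0.2,0]]]' 0
```

```text
clock: 9.28
eef_pos: [575.6, 156.5, 105.8]
tool_rot: [3.139, 0.001, 1.807]
force: [1.5, -4.5, 5.7]
width: -0.3
gripper_force: 3.1
clock: 9.78
eef_pos: [573.3, 162.5, 106.3]
tool_rot: [3.141, -0.001, 1.808]
force: [1.0, -2.1, 2.0]
width: 0.4
gripper_force: 1.4
```

```bash
python3 -m inch '[[[0.2,0,0.1,0],[0.4,0,0.2,0],[0.6,0,0.3,0],[0.8,0,0.4,0],[0.8,0,0.4,0]]]' 0; python3 -m inch '[[[0.1,0,0,0],[0.2,0,0,0],[0.3,0,0,0],[0.4,0,0,0],[0.4,0,0,0]]]' 0
python3 - <<'E'
from h import *
a=cv2.resize(get_image("scene")[130:230,310:410],(400,400),interpolation=2)
b=cv2.resize(get_image("top")[185:265,162:242],(400,400),interpolation=2)
cv2.imwrite("pics/s2.png",cv2.convertScaleAbs(np.hstack([a,b]),alpha=1.5))
E
```

```text
clock: 10.2
eef_pos: [570.9, 170.5, 101.8]
tool_rot: [-3.141, -0.001, 1.808]
force: [0.6, -1.1, 1.3]
width: 0.1
gripper_force: 0.8
clock: 10.62
eef_pos: [570.3, 173.2, 102.1]
tool_rot: [-3.141, 0.0, 1.807]
force: [0.5, -2.0, 0.8]
width: -0.2
gripper_force: 0.9
```

View pics/s2.png

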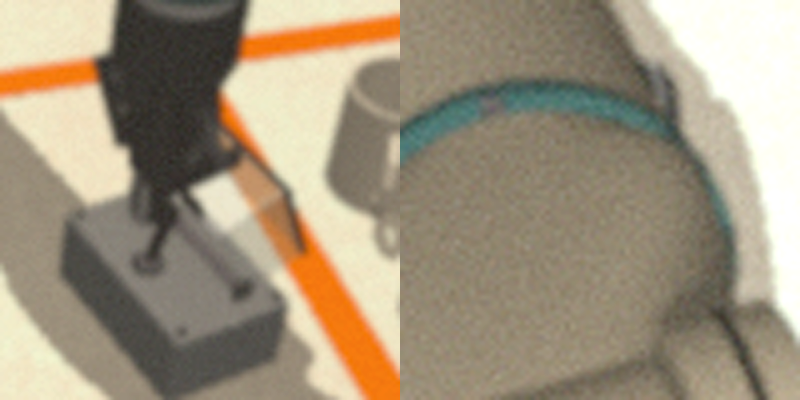

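```bash
python3 -m inch '[[[0.1,0,0,0],[0.2,0,0,0],[0.3,0,0,0],[0.4,0,0,0],[0.4,0,0,0]]]' 0
```

```text
clock: 11.13
eef_pos: [570.1, 174.0, 102.1]
tool_rot: [-3.14, 0.004, 1.805]
force: [1.3, -8.4, 0.3]
width: -0.2
gripper_force: 3.3
```

```bash
python3 -m inch '[[[-1.5,0,0,0],[-3,0,0,0],[-5,0,0,0],[-7,0,0,0],[-9.5,0,0,0],[-12,0,0,0],[-14,0,0,0],[-14,0,0,0]]]' 0; python3 -m inch '[[[0,0,-4,0],[0,0,-8,0],[-4,0,-10,0],[-8,0,-10,0],[-8,0,-10,0],[-8,0,-10,0],[-8,0,-10,0],[-8,0,-10,0]]]' 0
python3 - <<'E'
from h import *
a=cv2.resize(get_image("scene")[130:230,310:410],(400,400),interpolation=2)
b=cv2.resize(get_image("wrist"),(534,400))
cv2.imwrite("pics/s3.png",np.hstack([cv2.convertScaleAbs(a,alpha=1.5),b[:,67:467]]))
E
```

```text
clock: 11.8
eef_pos: [603.6, 35.9, 102.1]
tool_rot: [3.141, 0.003, 1.801]
force: [-0.1, -0.8, 0.1]
width: 0.4
gripper_force: 0.0
clock: 12.47
eef_pos: [620.8, -34.0, 202.0]
tool_rot: [-3.141, -0.002, 1.81]
force: [0.6, 0.4, -1.0]
width: 0.2
gripper_force: 0.0
```

View pics/s3.png

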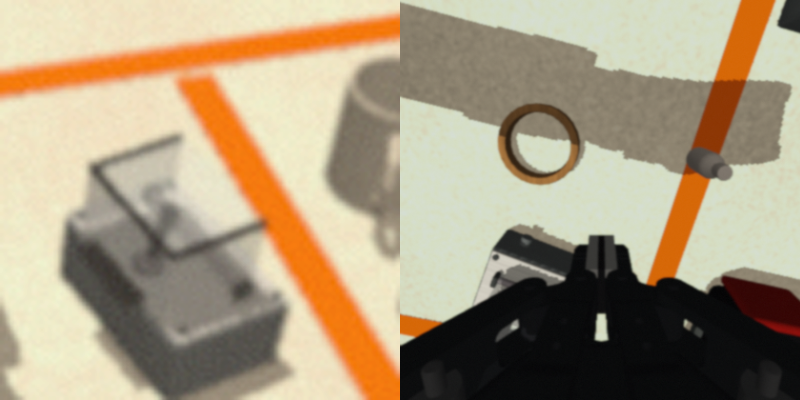

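The guard is shut over the lever, which now leans toward the hinge (left crop, base at about (150,260), end at about (165,215)). Tape and dropper are undisturbed and the arm is clear of everything.

```bash
python3 -c "
from cell import order;print(order.finish_job())"
```

```text
the job is handed in; nothing more can be done
None
```

The job is handed in, with no verdict returned: the single lever was pushed against its on stop, its guard looks fully shut in the last picture, the arm is clear, and I never went near the two-lever box.

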